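# Seat the mirror plate on its three-ball kinematic base

## Robot

A 7-joint arm with a two-finger parallel gripper is mounted at the origin on a cart in front of the work surface, level with it; the furniture and walls round the work are solid. World frame = base frame: x ahead of the robot, y to its left, z up, the work surface at z = 0. Lengths are in m, angles in rad, forces in N, time in s.
With the tool pointing down it reaches from about 0.35 to 0.9 m from the base axis. Payload 19.9 kg.
Tool frame: the origin (TCP) lies on the centre line of the jaws, within the pads' length; the fingertips stand 14 mm ahead of it and the grasp point (between the pads) lies 5 mm behind it (arm.tip_extent is the z of the fingertips in the tool frame, in m); z points along the fingers, y is the direction in which the jaws open and shut (so a half turn about z gives the same grasp; the last joint's range is limited). The gripper opens to 85 mm and grips with 20 to 120 N. Pads are 22 mm wide; open, the fingers measure 114 mm over their backs; the gripper's body (76 mm by 85 mm) begins 54 mm behind the grasp point. The pads swing forward as they close: fully open they stand 13 mm farther back than shut.
Start: joints at [-1.187, 0.417, -0.01, 1.614, 0.005, 1.111, -0.053], TCP at [0.258, 0.569, 0.245] pointing down, gripper open.
Joint ranges: [-2.81, 2.81], [-0.39, 2.02], [-1.27, 1.25], [0.06, 2.57], [-1.19, 4.33], [0.19, 2], [-2.82, 2.82]. Speed limits (rad/s): [1.89, 1.89, 2.39, 2.39, 3.01, 3.01, 3.01].

## Interface

Orientations are given as a rotation vector (axis times angle).
In Python, from plant import arm gives the robot as it stands. The module is installed in compiled form; this text tells all that it offers.
- The arm moves only by the tool play_rows, never from a script. Its argument "deltas" is a list of rows, each a list of 3 entries, a list of its own where there are three numbers: the shift along the tool's x, y, z in m, then the turn, a rotation vector about the tool's x, y, z in rad, then the finger opening in m, from 0 to 0.0854. In form: [[[dx, dy, dz], [rx, ry, rz], gripper], ...]. A call has 1 to 20 rows; each row is the pose to reach, as a shift and turn from the pose commanded when the call began, along the tool's axes at that moment; what a row does not reach only later rows make up. A row lasts 1/12 s, in which the tool goes at most 41.7 mm and 7.16 degrees, less where a joint would pass 70% of its speed; a pose out of reach is approached as far as the arm can. A call with a gripper value outside its range is refused whole. The fingers move at their own pace and stop on an object; "grip_force" is the grip in N (left out, the last holds). Time passes only in rows, so rows that repeat a pose let the fingers close. It gives the time, the measured TCP pose, the force and the opening at its end, in the units of the state.
- arm.observe(): the state, without advancing time (a new reading comes with each control period).
- arm.grab_frame(name): name is "scene" or "side" or "wrist"; returns (picture, depth): 420x560x3 uint8, red, green, blue; 420x560 float32, m along the optical axis (not along the pixel's ray), 0 where there is no reading.
- arm.camera_params(name): a dict with "intrinsics" (3x3 intrinsics, pixels), "k1" (the pictures are not rectified: a ray, as slopes to the right and down, at radius r is drawn at 1 + k1 r^2 times it, then the intrinsics apply), "pose" (4x4, takes a point from camera to world coordinates). Camera axes: x right, y down, z forward; pixel columns grow to the right and rows downward; lengths in m; the calibration is good to about 2 mm. A picture is of the moment at which its call begins: read the wrist's pose just before it. camera_params takes no time and is no camera call; for the wrist camera it gives the pose at the moment of the call.
- arm.close_job(): hands the job in, once; it reports no verdict.
Trained networks look in the newest picture that a camera, given by its name, has taken for a name from the list of things; names that differ only in an ending like _2 or _b are one class to them, and where a whole thing is asked for, a point or a joint stands for the part that bears it (a point fixed in the world has none). Each returns a list of dicts, best first, with "p" (0 to 1); they miss things now and then, are a little off and sometimes report something else, mostly with a low value. They report only what shows in the picture. A call takes as long as a camera call. They do not tell look-alikes from the thing itself.
- arm.boxes_of(camera, thing): "uv" ([column, row] in pixels, amid what is visible of it).
- arm.trace(camera, thing): "pixels" (420x560 bool, what is visible of it) and "uv" ([column, row] in pixels, amid what is visible of it).
- arm.tip_of(camera, thing): "uv" ([column, row] in pixels: a listed point, or the origin of a listed thing).
The state is a dict: "time": time; "qpos": joint angles; "qvel": joint speeds; "tau": joint torques, N m; "tcp_pos": TCP position; "eef_rot": TCP orientation; "ft_force": force on the tool from outside, world axes, zero at the start; "torque": the same for the moment, N m; "opening": finger opening in m.
Only numpy, scipy, OpenCV 4.12 (cv2) and the standard library are available. Lean on these libraries where they do the work, as an engineer would, in place of code of your own. Each camera call takes 0.05 s, during which the arm holds its last target. There are 200 camera calls.

## Task

Pick up the mirror plate, set it on the three-ball base with its mirror facing the two-ball end, and push it straight down gently until it snaps past both spring catches and sits level and fully home on the three balls. When you feel it bottom out, bed it with a steady push of about 10 N, no more than 15 N, for a moment, then let go; do not shift or knock over the things around.

Things in the scene. Friction and masses are not known exactly. Their poses are not given: they have to be found in the camera images.
- mirror_plate: Loose mirror plate, about 0.28 kg: bright metal slab 92 (x) x 70 (y) x 8 mm with half-round ends (radius 4), top 12 mm above the origin, with a dark square mirror cell standing on its middle. Origin: centre of the underside (lowest line of its pins, on the bench at first). x along the slab, away from the side where the round mirror is; z up.
- plate_cell (a point): Grip point at the centre of the mirror cell, 44 mm above the plate's origin. Cell: 16 (x) x 40 (y) mm, from the slab to 60 mm above the origin (its bottom 3 mm are a foot, 24 x 46 mm). Grip it across the 40 mm, along the plate's y. Mirror on its -x face, two brass screws on its +x face.
- plate_single (a point): Point on the slab's top above its single pin pair, 26 mm from the plate's origin along +x, 12 mm up. Under the slab are three pairs of parallel pins (radius 3 mm, 10.4 mm between centres): here, along x, and at x -22, y +-24 mm, running to the middle. A ball of the base settles between the pins of each pair and draws the plate true from up to 3 mm off.
- kin_base: Fixed base: dark foot 84 x 84 mm with post holder; on the post a bright head 150 (x) x 70 (y) mm with three balls. Origin: underside of the foot, below the post; x towards the single-ball end. The post is clamped at any height, so the head's height is not known from this pose: a plate fully home has its origin 51 to 77 mm above this origin, with equal x, y and yaw. It does not give.
- base_single (a point): Point at bench height below the single ball, 26 mm from the base's origin along its +x. The three 12 mm steel balls stand at (26, 0) and (-22, +-24) mm in the base's frame. At both ends of the head (x = +-66 mm) a tower, 34 mm above the head's top, holds a spring catch that points inwards, over the plate's rounded end when that is home.
- catch_near (a joint): Spring catch (10 mm ball nose) at the two-ball end, travel in m: 0 = fully out, 0.005 = pushed back to the widest part of the plate's end, about 0.002 = plate home with the catch over its end. A plate coming down meets the catches 13 to 14 mm above home.
- catch_far (a joint): The same for the catch at the single-ball end. Pushing the plate down past both catches takes up to about 12 N in all; over the last 5 to 6 mm they pull it down, with about 6 N at the end, and then the balls stop it hard.
- petri: Bystander: lidded petri dish, 61 mm across, 16 mm high; origin at the centre of its underside.
- marker: Bystander: pen with a blue cap lying flat, 132 mm long along its y, 18 mm high; origin under its middle.
- crucible: Bystander: small porcelain crucible, 44 mm across, 35 mm high; origin at the centre of its underside.
- tape: Bystander: roll of masking tape lying flat, 96 mm across, 19 mm high; origin at the centre of its underside.
There are look-alikes about, which are no part of the job. What is shaped like the mirror_plate but pink is not meant.

How it is judged:
By the outcome, as a careful person would: the job done as asked, in the order asked, and still so for the second after the job is handed in, with the robot touching nothing.
It also fails if it takes over 54 s, if anything falls off the work surface, if the arm or the gripper's body presses on something with over 40 N, if the wrist force passes 120 N, or if a joint passes its speed limit or range.

## Working session

There is one attempt and no reset: what is moved stays moved. The work goes in short steps, Python scripts to look and compute and a tool call to move; the robot and the scene stay as the last step left them, time stands still between calls to the robot, and variables do not carry over. Pictures are saved under pics/ and viewed, about 8 in all and at most 12, crops included, and the job is handed in when it is done.

Besides the shell and the picture viewer there is one more tool, called after ">>>" as name(argument=value, ...) on one line, values as JSON. play_rows: Moves the arm, as the interface text tells. Its arguments: {"type":"object","properties":{"deltas":{"type":"array"},"grip_force":{"type":"number"}},"required":["deltas"]}

```bash
mkdir -p pics; cat > h.py <<'E'
import numpy as np, cv2
from plant import arm
from scipy.spatial.transform import Rotation as R
def undist(cam,uv):
    c=arm.camera_params(cam);K=np.array(c["intrinsics"]);k1=c["k1"]
    d=(np.asarray(uv,float).reshape(-1,2)-K[:2,2])/[K[0,0],K[1,1]]
    s=d.copy()
    for _ in range(20): s=d/(1+k1*(s**2).sum(1,keepdims=True))
    return s,np.array(c["pose"])
def on_plane(cam,uv,z):
    s,T=undist(cam,uv); r=np.c_[s,np.ones(len(s))]@T[:3,:3].T; o=T[:3,3]
    return o+r*((z-o[2])/r[:,2])[:,None]
def pts(cam,uv,dep):
    s,T=undist(cam,uv); p=np.c_[s,np.ones(len(s))]*np.asarray(dep).reshape(-1,1)
    return p@T[:3,:3].T+T[:3,3]
def save(n,img): cv2.imwrite('pics/'+n,img[:,:,::-1])
E
python3 - <<'E'
from h import *
s=arm.observe(); print(s, arm.tip_extent)
for c in ("scene","side"):
    p,d=arm.grab_frame(c); save(c+"0.png",p); np.save(c+"d.npy",d)
    for t in ("mirror_plate","plate_cell","plate_single","kin_base","base_single"):
        print(c,t,[(np.round(x["uv"]).tolist(),round(x["p"],2),np.round(on_plane(c,x["uv"],0.044 if t=="plate_cell" else .012 if t=="plate_single" else 0)[0],3).tolist()) for x in arm.tip_of(c,t)])
E
```

```text
{'time': 0.0, 'qpos': array([-1.18649243,  0.41797922, -0.01032957,  1.61418501,  0.00467379,
        1.11072051, -0.05302338]), 'qvel': array([ 0.00193132, -0.00044556, -0.00010693, -0.00097181, -0.00159845,
       -0.0003237 , -0.00076501]), 'tau': array([-5.34322480e-04, -8.64427543e+01,  6.78010359e-01, -4.34917760e+01,
        1.91434706e-02,  7.21500081e-03, -2.01057935e-05]), 'tcp_pos': array([0.25800471, 0.56888378, 0.24465231]), 'eef_rot': array([-6.63769138e-01, -3.07045520e+00,  1.96420216e-03]), 'ft_force': array([-0.28612035,  0.3012576 , -0.44036236]), 'torque': array([-0.04141879,  0.02418574, -0.02620865]), 'opening': 0.08540373635842888} 0.014
scene mirror_plate [([408.0, 336.0], 0.94, [0.471, -0.592, 0.0]), ([283.0, 216.0], 0.92, [0.547, -0.053, 0.0]), ([342.0, 232.0], 0.65, [0.63, -0.223, 0.0])]
scene plate_cell [([280.0, 202.0], 0.8, [0.548, -0.039, 0.044]), ([413.0, 326.0], 0.72, [0.467, -0.603, 0.044]), ([346.0, 219.0], 0.64, [0.638, -0.225, 0.044]), ([297.0, 238.0], 0.61, [0.476, -0.206, 0.044])]
scene plate_single [([399.0, 329.0], 0.88, [0.463, -0.571, 0.012]
[... 455 characters left out ...]
6, -0.234, 0.0]), ([280.0, 215.0], 0.63, [0.478, -0.202, 0.0])]
side plate_cell [([259.0, 232.0], 0.8, [0.547, -0.053, 0.044]), ([285.0, 145.0], 0.64, [0.456, -0.632, 0.044]), ([239.0, 202.0], 0.58, [0.625, -0.229, 0.044]), ([283.0, 203.0], 0.55, [0.466, -0.216, 0.044]), ([300.0, 188.0], 0.21, [0.403, -0.312, 0.044])]
side plate_single [([282.0, 159.0], 0.84, [0.466, -0.573, 0.012]), ([256.0, 235.0], 0.78, [0.558, -0.079, 0.012]), ([277.0, 217.0], 0.68, [0.49, -0.178, 0.012]), ([248.0, 209.0], 0.55, [0.592, -0.224, 0.012]), ([283.0, 214.0], 0.39, [0.467, -0.198, 0.012])]
side kin_base [([252.0, 286.0], 0.65, [0.567, 0.151, 0.0])]
side base_single [([247.0, 285.0], 0.81, [0.582, 0.147, 0.0])]
```

```bash
python3 -c "
import cv2,numpy as np
a=cv2.imread('pics/scene0.png');b=cv2.imread('pics/side0.png')
cv2.imwrite('pics/a.png',cv2.resize(np.vstack([a,b]),(800,1200))[:600]);cv2.imwrite('pics/b.png',cv2.resize(b,(800,600)))"
```

```text
(no output)
```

View pics/a.png

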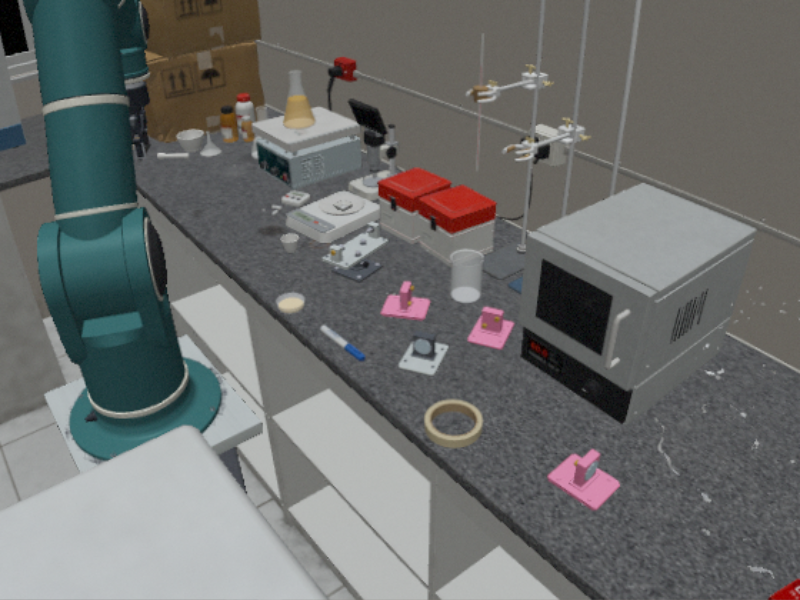

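View pics/b.png

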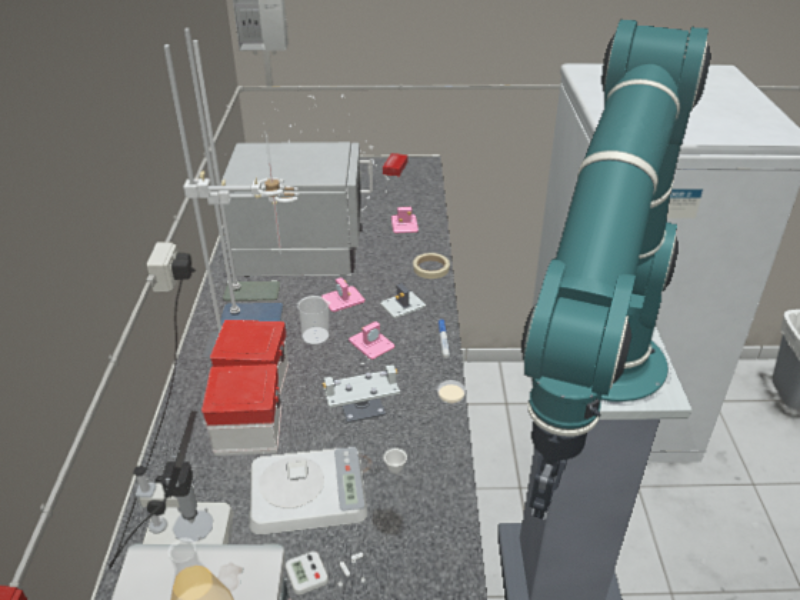

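The white plate is at scene px (424,355) of the enlarged picture, about (0.48,-0.20). The pink ones are look-alikes. The base is at about (0.57,0.147). Next I'll set up the geometry for a wrist look above the base, then one above the plate.

```bash
cat >> h.py <<'E'
def goal(p,yaw):
    # tool pointing down, tool x at angle yaw in world; returns deltas in tool frame
    s=arm.observe(); R0=R.from_rotvec(s["eef_rot"])
    G=R.from_matrix(np.array([[np.cos(yaw),np.sin(yaw),0],[np.sin(yaw),-np.cos(yaw),0],[0,0,-1]]))
    return np.round(R0.inv().apply(np.array(p)-s["tcp_pos"]),4),np.round((R0.inv()*G).as_rotvec(),4)
def yaw():
    m=R.from_rotvec(arm.observe()["eef_rot"]).as_matrix(); return np.arctan2(m[1,0],m[0,0])
E
python3 - <<'E'
from h import *
s=arm.observe(); m=R.from_rotvec(s["eef_rot"]).as_matrix(); print("R",m.round(3), yaw())
T=np.array(arm.camera_params("wrist")["pose"]); print("cam in tool",(m.T@(T[:3,3]-s["tcp_pos"])).round(3),(m.T@T[:3,:3]).round(3)); print(arm.camera_params("wrist")["intrinsics"])
for c in("scene","side"): print(c,np.array(arm.camera_params(c)["pose"])[:3,3].round(2))
print(goal([0.50,0.147,0.33],yaw()))
for y in (0,1.57,-1.57,3.14): print(y,goal([0.50,0.147,0.33],y))
E
```

```text
R [[-0.911  0.413  0.   ]
 [ 0.413  0.911 -0.   ]
 [-0.    -0.    -1.   ]] 2.7158070856008503
cam in tool [ 0.083 -0.    -0.129] [[ 0.    -0.947 -0.32 ]
 [ 1.     0.     0.   ]
 [-0.    -0.32   0.947]]
[[299.88306933   0.         277.21302399]
 [  0.         299.88306933 205.61221907]
 [  0.           0.           1.        ]]
scene [-0.17 -0.96  0.8 ]
side [0.48 1.28 1.14]
(array([-0.3946, -0.2846, -0.0847]), array([-0.0001,  0.0001, -0.    ]))
0 (array([-0.3946, -0.2846, -0.0847]), array([1.0000e-04, 1.0000e-04, 2.7158e+00]))
1.57 (array([-0.3946, -0.2846, -0.0847]), array([-0.0000e+00,  1.0000e-04,  1.1458e+00]))
-1.57 (array([-0.3946, -0.2846, -0.0847]), array([-1.0000e-04, -0.0000e+00, -1.9974e+00]))
3.14 (array([-0.3946, -0.2846, -0.0847]), array([-1.000e-04,  0.000e+00, -4.242e-01]))
```

>>> play_rows(deltas=[[[-0.03,-0.016,-0.01],[0,0,-0.08],0.085],[[-0.07,-0.037,-0.035],[0,0,-0.18],0.085],[[-0.422,-0.225,-0.035],[0,0,-1.146],0.085],[[-0.422,-0.225,-0.035],[0,0,-1.146],0.085],[[-0.422,-0.225,-0.035],[0,0,-1.146],0.085],[[-0.422,-0.225,-0.035],[0,0,-1.146],0.085],[[-0.422,-0.225,-0.035],[0,0,-1.146],0.085],[[-0.422,-0.225,-0.035],[0,0,-1.146],0.085],[[-0.422,-0.225,-0.035],[0,0,-1.146],0.085],[[-0.422,-0.225,-0.035],[0,0,-1.146],0.085],[[-0.422,-0.225,-0.035],[0,0,-1.146],0.085],[[-0.422,-0.225,-0.035],[0,0,-1.146],0.085],[[-0.422,-0.225,-0.035],[0,0,-1.146],0.085],[[-0.422,-0.225,-0.035],[0,0,-1.146],0.085],[[-0.422,-0.225,-0.035],[0,0,-1.146],0.085],[[-0.422,-0.225,-0.035],[0,0,-1.146],0.085],[[-0.422,-0.225,-0.035],[0,0,-1.146],0.085],[[-0.422,-0.225,-0.035],[0,0,-1.146],0.085]])

```text
time: 2.1
tcp_pos: [0.5489, 0.1911, 0.2804]
eef_rot: [1.11, -2.939, -0.0]
ft_force: [-0.4, -0.5, 0.2]
opening: 0.0849
```

```bash
cat >> h.py <<'E'
def look(n):
    T=np.array(arm.camera_params("wrist")["pose"]); p,d=arm.grab_frame("wrist"); save(n+".png",p); np.savez(n+".npz",p=p,d=d,T=T); return p,d
E
python3 - <<'E'
from h import *
p,d=look("w1")
for t in ("kin_base","base_single","catch_near","catch_far"):
    r=arm.tip_of("wrist",t); print(t,[(np.round(x["uv"]).tolist(),round(x["p"],2),np.round(on_plane("wrist",x["uv"],0)[0],3).tolist(), pts("wrist",x["uv"],d[int(x["uv"][1]),int(x["uv"][0])])[0].round(3).tolist()) for x in r])
cv2.imwrite('pics/w1b.png',cv2.resize(p[:,:,::-1],(800,600),interpolation=cv2.INTER_CUBIC))
E
```

```text
kin_base [([242.0, 147.0], 0.82, [0.559, 0.137, 0.0], [0.549, 0.137, 0.059])]
base_single []Traceback (most recent call last):
  File "<stdin>", line 4, in <module>
ValueError: it knows: base_single, crucible, kin_base, marker, mirror_plate, petri, plate_cell, plate_single, tape
```

```bash
python3 -c "
import cv2
p=cv2.imread('pics/w1.png');cv2.imwrite('pics/w1b.png',cv2.resize(p,(800,600),interpolation=cv2.INTER_CUBIC))"
```

```text
(no output)
```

View pics/w1b.png

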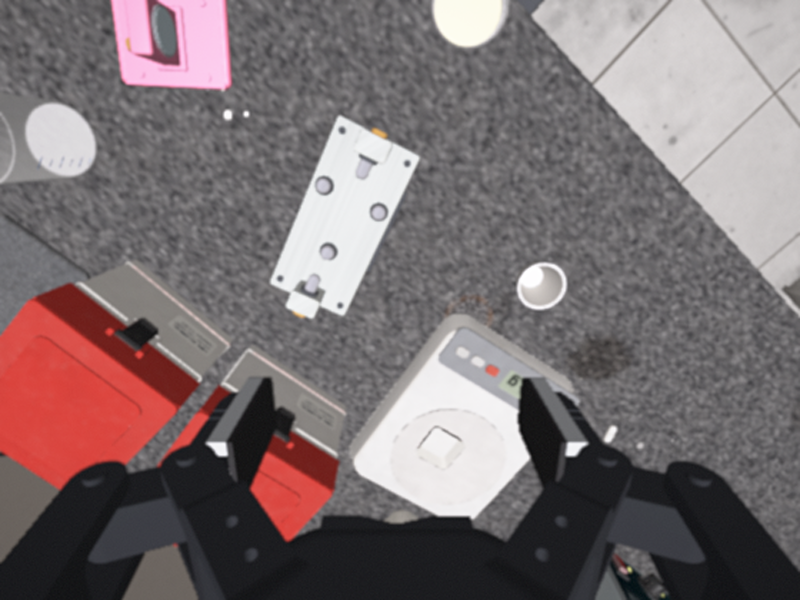

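The base is clear: balls at 800-px (324,185) and (379,212) for the pair and (328,251) for the single. That puts the single end at lower left, in the red boxes' direction. Next I'll fit the head and balls.

```bash
cat > base.py <<'E'
from h import *
import sys
n=sys.argv[1]; f=np.load(n+".npz"); p,d,T=f["p"],f["d"],f["T"]
h,w=d.shape; vv,uu=np.mgrid[:h,:w]
P=pts("wrist",np.c_[uu.ravel(),vv.ravel()],d.ravel()).reshape(h,w,3)
near=(np.hypot(P[...,0]-.56,P[...,1]-.14)<.11)&(d>0)
z=P[...,2][near]; hist,e=np.histogram(z,bins=np.arange(0.02,0.14,.002)); print([(round(a,3),int(b)) for a,b in zip(e,hist) if b>20])
z0=e[hist.argmax()]+.001; z0=np.median(z[abs(z-z0)<.003]); print("head top z",z0, "bench", np.median(P[...,2][(abs(P[...,2])<.02)]))
m=(near&(abs(P[...,2]-z0)<.004)).astype(np.uint8)
m=cv2.morphologyEx(m,cv2.MORPH_CLOSE,np.ones((9,9)))
k,l,st,_=cv2.connectedComponentsWithStats(m); i=1+st[1:,4].argmax()
c=max(cv2.findContours((l==i).astype(np.uint8),cv2.RETR_EXTERNAL,cv2.CHAIN_APPROX_NONE)[0],key=len)[:,0]
q=on_plane("wrist",c,z0)[:,:2]*1000
print("rect",cv2.minAreaRect(q.astype(np.float32)))
g=cv2.cvtColor(p,cv2.COLOR_RGB2GRAY)
b=P[(near&(P[...,2]>z0+.005))]; np.save("high.npy",b); print("above head",len(b))
big=cv2.resize(g,None,fx=4,fy=4,interpolation=cv2.INTER_CUBIC)
x,y,ww,hh,_=st[i]; crop=cv2.resize(p[y-8:y+hh+8,x-8:x+ww+8],None,fx=5,fy=5,interpolation=cv2.INTER_CUBIC); print("crop",x-8,y-8,crop.shape); save(n+"c.png",crop)
E
python3 base.py w1
python3 - <<'E'
from h import *
f=np.load('w1.npz');d=f['d']
for u,v in((227,129),(265,148),(230,176)): print(pts("wrist",(u,v),d[v,u]).round(4), d[v-3:v+4:3,u-3:u+4:3].round(3).tolist())
E
```

```text
[(np.float64(0.054), 143), (np.float64(0.056), 4008), (np.float64(0.058), 2205), (np.float64(0.06), 84), (np.float64(0.062), 29), (np.float64(0.064), 51), (np.float64(0.066), 92), (np.float64(0.068), 124), (np.float64(0.082), 55), (np.float64(0.084), 148), (np.float64(0.086), 138), (np.float64(0.088), 72), (np.float64(0.09), 452), (np.float64(0.092), 198)]
head top z 0.057694182795031246 bench 0.0009454899993034949
rect ((559.4488525390625, 140.02859497070312), (149.2248077392578, 69.66329193115234), 15.397562026977539)
above head 40641
crop 181 73 (780, 605, 3)
[[0.5431 0.1117 0.068 ]] [[0.33000001311302185, 0.3319999873638153, 0.3370000123977661], [0.3310000002384186, 0.3319999873638153, 0.3330000042915344], [0.3319999873638153, 0.3310000002384186, 0.33500000834465027]]
[[0.531  0.1568 0.0692]] [[0.33799999952316284, 0.3400000035762787, 0.3400000035762787], [0.33799999952316284, 0.33799999952316284, 0.33799999952316284], [0.3400000035762787, 0.33799999952316284, 0.3409999907016754]]
[[0.5822 0.1472 0.0693]] [[0.35100001096725464, 0.3490000069141388, 0.35499998927116394], [0.34700000286102295, 0.3479999899864197, 0.3499999940395355], [0.3490000069141388, 0.3499999940395355, 0.35199999809265137]]
```

View pics/w1c.png

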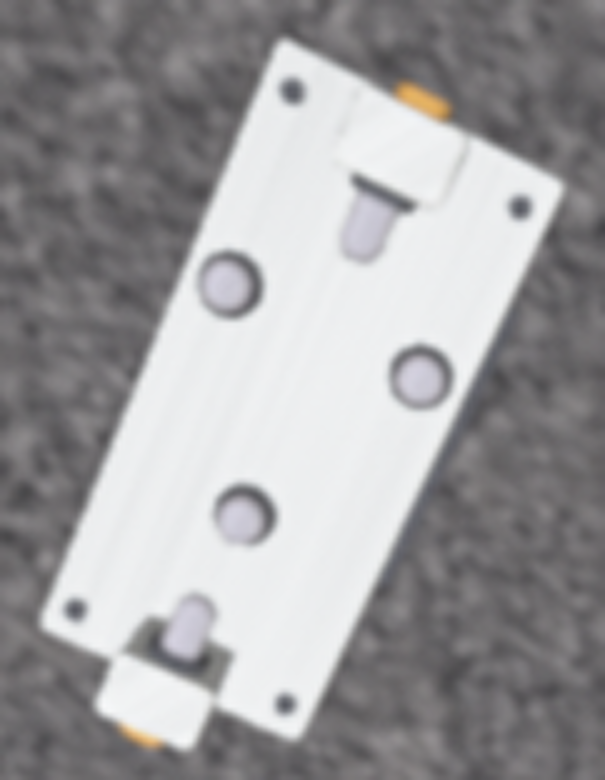

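```bash
python3 - <<'E'
from h import *
q=on_plane("wrist",np.array([[230,283],[421,377],[243,515]])/5+[181,73]-[0.4,0.4],.0637)[:,:2]
loc=np.array([[-22,-24],[-22,24],[26,0]])/1000.
# which sign of y: fit both, rigid
for s in(1,-1):
    L=loc*[1,s]; a=L-L.mean(0); b=q-q.mean(0)
    th=np.arctan2((a[:,0]*b[:,1]-a[:,1]*b[:,0]).sum(),(a*b).sum()); Rm=np.array([[np.cos(th),-np.sin(th)],[np.sin(th),np.cos(th)]])
    t=q.mean(0)-Rm@L.mean(0); print(s,np.degrees(th),t, ((L@Rm.T+t-q)*1000).round(1).tolist())
print(q, yaw(), goal([0.50,-0.18,0.26],0.785))
E
```

```text
1 15.103763283362483 [0.55915435 0.13973122] [[-0.1, -0.3], [-0.2, 0.2], [0.2, 0.1]]
-1 14.74812553727251 [0.55916395 0.13969523] [[-12.5, 46.2], [12.2, -46.1], [0.3, -0.1]]
[[0.54423493 0.11113607]
 [0.53181908 0.15694801]
 [0.58403084 0.14641936]] -2.4203348732738066 (array([ 0.2817, -0.2458,  0.0204]), array([1.0000e-04, 0.0000e+00, 3.0779e+00]))
```

>>> play_rows(deltas=[[[0.03,-0.025,0.0],[0,0,0.08],0.085],[[0.06,-0.05,0.0],[0,0,0.19],0.085],[[0.282,-0.246,0.02],[0,0,2.3],0.085],[[0.282,-0.246,0.02],[0,0,2.3],0.085],[[0.282,-0.246,0.02],[0,0,2.3],0.085],[[0.282,-0.246,0.02],[0,0,2.3],0.085],[[0.282,-0.246,0.02],[0,0,2.3],0.085],[[0.282,-0.246,0.02],[0,0,2.3],0.085],[[0.282,-0.246,0.02],[0,0,2.3],0.085],[[0.282,-0.246,0.02],[0,0,2.3],0.085],[[0.282,-0.246,0.02],[0,0,2.3],0.085],[[0.282,-0.246,0.02],[0,0,2.3],0.085],[[0.282,-0.246,0.02],[0,0,2.6],0.085],[[0.282,-0.246,0.02],[0,0,2.6],0.085],[[0.282,-0.246,0.02],[0,0,2.6],0.085],[[0.282,-0.246,0.02],[0,0,2.6],0.085],[[0.282,-0.246,0.02],[0,0,2.6],0.085],[[0.282,-0.246,0.02],[0,0,2.6],0.085],[[0.282,-0.246,0.02],[0,0,2.6],0.085],[[0.282,-0.246,0.02],[0,0,2.6],0.085]])

```text
time: 3.92
tcp_pos: [0.4999, -0.1806, 0.2604]
eef_rot: [2.386, 2.043, 0.0]
ft_force: [0.4, 0.5, 0.1]
opening: 0.0848
```

>>> play_rows(deltas=[[[0,0,0],[0,0,0.12],0.085],[[0,0,0],[0,0,0.24],0.085],[[0,0,0],[0,0,0.36],0.085],[[0,0,0],[0,0,0.48],0.085],[[0,0,0],[0,0,0.48],0.085],[[0,0,0],[0,0,0.48],0.085],[[0,0,0],[0,0,0.48],0.085]])

```text
time: 4.5
tcp_pos: [0.4999, -0.1807, 0.2604]
eef_rot: [2.796, 1.432, 0.0]
ft_force: [-0.1, 0.6, 0.1]
opening: 0.0847
```

```bash
cat > plate.py <<'E'
from h import *
import sys
n=sys.argv[1]; ang=0.785; c0=np.array([float(sys.argv[2]),float(sys.argv[3])])
p,d=look(n); print(yaw(),arm.observe()["tcp_pos"],arm.observe()["time"])
for t in ("mirror_plate","plate_cell","plate_single"):
    print(t,[(np.round(x["uv"]).tolist(),round(x["p"],2),np.round(on_plane("wrist",x["uv"],{"mirror_plate":0,"plate_cell":.044,"plate_single":.012}[t])[0],4).tolist()) for x in arm.tip_of("wrist",t)])
h,w=d.shape; vv,uu=np.mgrid[:h,:w]
P=pts("wrist",np.c_[uu.ravel(),vv.ravel()],d.ravel()).reshape(h,w,3); np.save(n+"P.npy",P)
near=(np.hypot(P[...,0]-c0[0],P[...,1]-c0[1])<.075)&(d>0)
for lo,hi,zz in((.008,.064,.012),(.052,.066,.06)):
    m=(near&(P[...,2]>lo)&(P[...,2]<hi)).astype(np.uint8); m=cv2.morphologyEx(m,cv2.MORPH_OPEN,np.ones((3,3)))
    k,l,st,_=cv2.connectedComponentsWithStats(m)
    if k<2: continue
    i=1+st[1:,4].argmax()
    c=max(cv2.findContours((l==i).astype(np.uint8),cv2.RETR_EXTERNAL,cv2.CHAIN_APPROX_NONE)[0],key=len)[:,0]
    q=on_plane("wrist",c,zz)[:,:2]*1000; print(zz,len(c),cv2.minAreaRect(q.astype(np.float32)), "z",np.median(P[...,2][l==i]))
E
python3 plate.py w2 0.478 -0.20; python3 -c "
import cv2
p=cv2.imread('pics/w2.png');cv2.imwrite('pics/w2b.png',cv2.resize(p,(800,600),interpolation=cv2.INTER_CUBIC))"
```

```text
0.9456249326080737 [ 0.49983892 -0.18082127  0.26035665] 4.55
mirror_plate [([379.0, 147.0], 0.89, [0.6235, -0.2335, 0.0]), ([274.0, 201.0], 0.61, [0.471, -0.2127, 0.0]), ([249.0, 65.0], 0.58, [0.5469, -0.0582, 0.0])]
plate_cell [([272.0, 211.0], 0.96, [0.4694, -0.2103, 0.044]), ([243.0, 60.0], 0.68, [0.5449, -0.0576, 0.044]), ([412.0, 399.0], 0.42, [0.4632, -0.5898, 0.044])]
plate_single [([279.0, 185.0], 0.84, [0.4909, -0.1959, 0.012]), ([367.0, 167.0], 0.83, [0.5963, -0.2421, 0.012]), ([269.0, 70.0], 0.71, [0.5619, -0.0778, 0.012]), ([36.0, 33.0], 0.57, [0.374, 0.1056, 0.012])]
0.012 215 ((469.91400146484375, -207.1724853515625), (91.45374298095703, 69.94779205322266), 30.580448150634766) z 0.013074935876121907
0.06 90 ((472.7900085449219, -204.96702575683594), (23.89518165588379, 39.907005310058594), 30.748140335083008) z 0.060369840274726194
```

View pics/w2b.png

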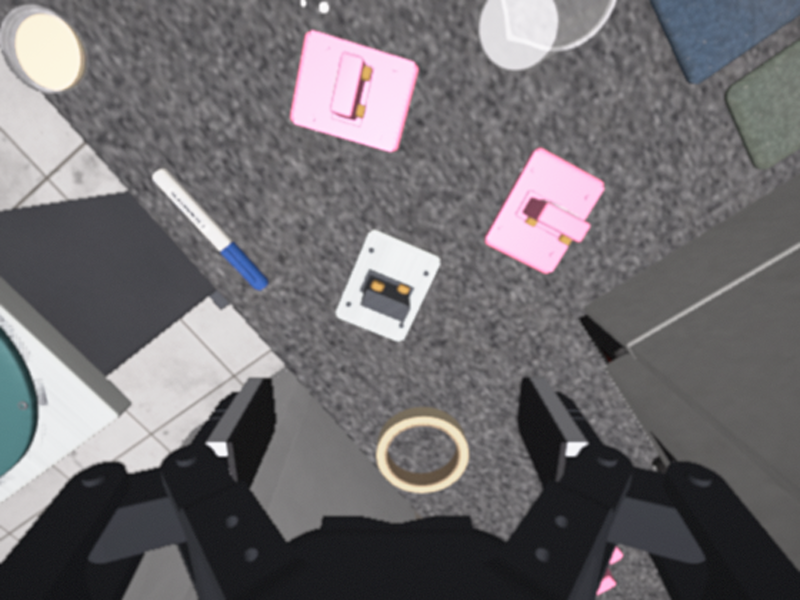

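The white plate shows at 800-px (388,287), with its brass screws (+x face) towards picture-top and nothing crowding it. It is at (0.470,-0.207) with yaw 30.6°, where the slab rectangle and the cell agree.

```bash
python3 - <<'E'
from h import *
print(goal([0.4698,-0.2071,0.039],0.534), yaw())
E
```

```text
(array([-0.0387, -0.0089,  0.2213]), array([0.    , 0.    , 0.4093])) 0.9433386086867871
```

>>> play_rows(deltas=[[[-0.02,-0.005,0.02],[0,0,0.12],0.085],[[-0.0387,-0.009,0.05],[0,0,0.24],0.085],[[-0.0387,-0.009,0.085],[0,0,0.36],0.085],[[-0.0387,-0.009,0.12],[0,0,0.41],0.085],[[-0.0387,-0.009,0.14],[0,0,0.41],0.085],[[-0.0387,-0.009,0.16],[0,0,0.41],0.085],[[-0.0387,-0.009,0.18],[0,0,0.41],0.085],[[-0.0387,-0.009,0.2],[0,0,0.41],0.085],[[-0.0387,-0.009,0.215],[0,0,0.41],0.085],[[-0.0387,-0.009,0.2213],[0,0,0.41],0.085],[[-0.0387,-0.009,0.2213],[0,0,0.41],0.085],[[-0.0387,-0.009,0.2213],[0,0,0.41],0.085]])

```text
time: 5.7
tcp_pos: [0.4699, -0.2072, 0.0395]
eef_rot: [3.031, 0.826, 0.0]
ft_force: [0.3, 0.7, 0.3]
opening: 0.0848
```

```bash
python3 - <<'E'
from h import *
p,d=look("w3"); cv2.imwrite('pics/w3b.png',cv2.resize(p[:,:,::-1],(800,600)))
print(goal([0.4698,-0.2071,0.039],0.534),arm.observe()["ft_force"])
E
```

```text
(array([-0.0002, -0.0003,  0.0008]), array([ 0.0008, -0.0006, -0.0021])) [ 0.38551735 -0.50850352  0.66124663]
```

View pics/w3b.png

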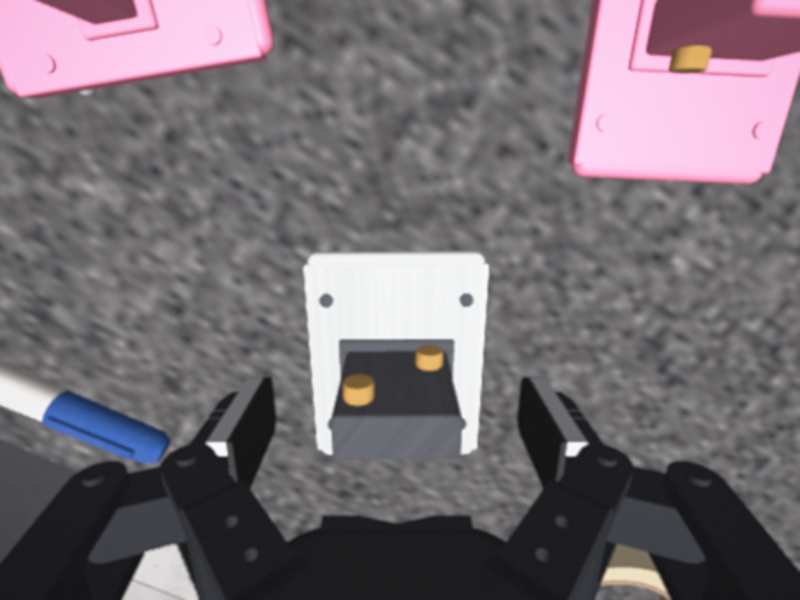

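The cell (800-px 395,435) is centred and square between the jaws, so I'll grip it.

>>> play_rows(deltas=[[[0,0,0],[0,0,0],0.03],[[0,0,0],[0,0,0],0.03],[[0,0,0],[0,0,0],0.03],[[0,0,0],[0,0,0],0.03],[[0,0,0],[0,0,0],0.03],[[0,0,0],[0,0,0],0.03],[[0,0,0],[0,0,0],0.03],[[0,0,0],[0,0,0],0.03],[[0,0,0],[0,0,0],0.03]], grip_force=70)

```text
time: 6.5
tcp_pos: [0.47, -0.2069, 0.0396]
eef_rot: [-3.031, -0.826, -0.001]
ft_force: [-3.1, 2.7, 10.0]
opening: 0.0393
```

>>> play_rows(deltas=[[[0,0,-0.004],[0,0,0],0.03],[[0,0,-0.012],[0,0,0],0.03],[[0,0,-0.03],[0,0,0],0.03],[[0,0,-0.055],[0,0,0],0.03],[[0,0,-0.085],[0,0,0],0.03],[[0,0,-0.115],[0,0,0],0.03],[[0,0,-0.14],[0,0,0],0.03],[[0,0,-0.155],[0,0,0],0.03],[[0,0,-0.16],[0,0,0],0.03],[[0,0,-0.16],[0,0,0],0.03],[[0,0,-0.16],[0,0,0],0.03]])

```text
time: 7.42
tcp_pos: [0.4695, -0.2066, 0.1985]
eef_rot: [-3.031, -0.826, 0.001]
ft_force: [0.2, 0.8, -2.9]
opening: 0.0392
```

```bash
cat > held.py <<'E'
from h import *
import sys
n=sys.argv[1]; s=arm.observe(); p,d=look(n); R0=R.from_rotvec(s["eef_rot"]); print(s["tcp_pos"],yaw(),s["ft_force"],s["opening"],s["time"])
h,w=d.shape; vv,uu=np.mgrid[:h,:w]
P=pts("wrist",np.c_[uu.ravel(),vv.ravel()],d.ravel()); Q=R0.inv().apply(P-s["tcp_pos"]).reshape(h,w,3)  # tool frame
# slab top: bright, |y|<.04, x in(.014,.06)
g=p.min(2)
m=(abs(Q[...,1])<.045)&(Q[...,0]>-.06)&(Q[...,0]<.06)&(abs(Q[...,2]-.027)<.012)&(d>0)&(g>120)
q=Q[m]; print(len(q),"median z",np.median(q[:,2]))
A=np.c_[q[:,:2],np.ones(len(q))]; c=np.linalg.lstsq(A,q[:,2],rcond=None)[0]; print("slab plane slopes x,y, z0",c.round(4))
print("x max",np.percentile(q[:,0],[99,99.8]),"y",np.percentile(q[:,1],[.5,99.5]))
M=m.astype(np.uint8); e=[]
for y in (-.025,-.015,0,.015,.025):
    k=q[abs(q[:,1]-y)<.002]; e.append((y,k[:,0].max().round(4)))
print("far edge",e)
E
python3 held.py w4; python3 -c "
from h import *
print(goal([0.5592,0.1398,0.2],0.265))"
```

```text
[ 0.46948868 -0.2065688   0.19846338] 0.5319191777768866 [ 0.21027434  0.77624655 -2.90489495] 0.03919449127774385 7.4167
8289 median z 0.0274495168268404
slab plane slopes x,y, z0 [ 0.0223 -0.0008  0.0269]
x max [0.04434313 0.04460982] y [-0.03489432  0.03419088]
far edge [(-0.025, np.float64(0.0446)), (-0.015, np.float64(0.0443)), (0, np.float64(0.0447)), (0.015, np.float64(0.0445)), (0.025, np.float64(0.0449))]
(array([ 0.2532, -0.253 , -0.0019]), array([-0.0008,  0.0011,  0.2669]))
```

```bash
python3 - <<'E'
from h import *
import h
for n,pos,yw in (("w3",[.4699,-.2072,.0393],.534),("w4",[.4695,-.2066,.1985],.532)):
    f=np.load(n+".npz");d=f["d"];p=f["p"]
    hh,w=d.shape; vv,uu=np.mgrid[:hh,:w]; s,_=undist("wrist",np.c_[uu.ravel(),vv.ravel()])
    T=f["T"]; P=(np.c_[s,np.ones(len(s))]*d.reshape(-1,1))@T[:3,:3].T+T[:3,3]
    G=np.array([[np.cos(yw),np.sin(yw),0],[np.sin(yw),-np.cos(yw),0],[0,0,-1]])
    Q=((P-pos)@G).reshape(hh,w,3)
    m=(abs(Q[...,1])<.036)&(Q[...,0]>.016)&(Q[...,0]<.042)&(abs(Q[...,2]-.027)<.008)&(d>0)&(p.min(2)>120)
    q=Q[m]; c=np.linalg.lstsq(np.c_[q[:,:2],np.ones(len(q))],q[:,2],rcond=None)[0]; print(n,len(q),c.round(4))
    m=(abs(Q[...,1])<.036)&(Q[...,0]>.016)&(Q[...,0]<.06)&(abs(Q[...,2]-.027)<.012)&(d>0)&(p.min(2)>120); print(np.percentile(Q[m][:,0],[99,99.8]),np.percentile(Q[m][:,1],[.5,99.5]))
E
```

```text
w3 5579 [0.0034 0.0002 0.0264]
[0.05331041 0.05840407] [-0.03495541  0.03465098]
w4 5558 [ 0.0028 -0.0008  0.0269]
[0.04461848 0.04485501] [-0.0347384   0.03407461]
```

>>> play_rows(deltas=[[[0.006,-0.006,0],[0,0,0.005],0.03],[[0.018,-0.018,0],[0,0,0.02],0.03],[[0.036,-0.036,0],[0,0,0.04],0.03],[[0.058,-0.058,0],[0,0,0.06],0.03],[[0.082,-0.082,0],[0,0,0.085],0.03],[[0.106,-0.106,0],[0,0,0.11],0.03],[[0.13,-0.13,0],[0,0,0.135],0.03],[[0.154,-0.154,0],[0,0,0.16],0.03],[[0.178,-0.178,0],[0,0,0.19],0.03],[[0.2,-0.2,0],[0,0,0.21],0.03],[[0.22,-0.22,0],[0,0,0.235],0.03],[[0.236,-0.236,0],[0,0,0.25],0.03],[[0.247,-0.247,0],[0,0,0.262],0.03],[[0.253,-0.253,0],[0,0,0.267],0.03],[[0.253,-0.253,0],[0,0,0.267],0.03],[[0.253,-0.253,0],[0,0,0.267],0.03],[[0.253,-0.253,0],[0,0,0.267],0.03]])

```text
time: 8.88
tcp_pos: [0.5593, 0.138, 0.1988]
eef_rot: [3.114, 0.413, -0.001]
ft_force: [-0.2, -0.6, -1.2]
opening: 0.0391
```

```bash
python3 held.py w5; python3 - <<'E'
from h import *
f=np.load("w5.npz"); p=f["p"]; cv2.imwrite('pics/w5b.png',cv2.resize(p[:,:,::-1],(800,600),interpolation=cv2.INTER_CUBIC))
print(goal([0.5592,0.1398,0.2],0.265))
E
```

```text
[0.55926324 0.13800706 0.19878591] 0.2631953993913048 [-0.23446356 -0.61492738 -1.23604736] 0.03911509186222929 8.8833
8255 median z 0.026901750135025267
slab plane slopes x,y, z0 [ 0.0195 -0.0013  0.0265]
x max [0.04451827 0.0447544 ] y [-0.03458215  0.03443479]
far edge [(-0.025, np.float64(0.0446)), (-0.015, np.float64(0.0448)), (0, np.float64(0.0448)), (0.015, np.float64(0.0449)), (0.025, np.float64(0.0448))]
(array([ 0.0003, -0.0017, -0.0011]), array([ 0.0003,  0.0003, -0.0018]))
```

View pics/w5b.png

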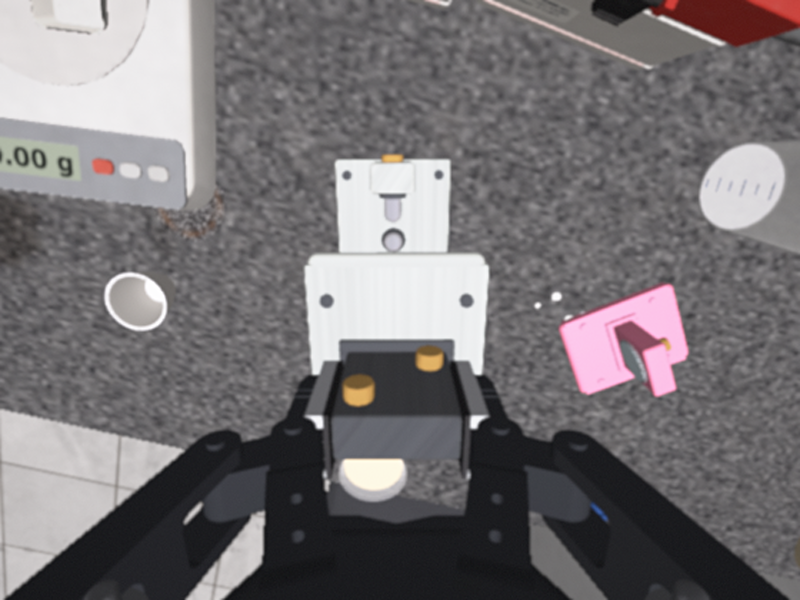

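The view shows the plate above the head. The single ball is at 800-px (393,240) and the far head edge at row 160, both well aligned. Next I'll measure the head in the tool frame from this picture.

```bash
cat > rel.py <<'E'
from h import *
import sys
n=sys.argv[1]; s=arm.observe(); f=np.load(n+".npz"); p,d=f["p"],f["d"]; R0=R.from_rotvec(s["eef_rot"])
h,w=d.shape; vv,uu=np.mgrid[:h,:w]; P=pts("wrist",np.c_[uu.ravel(),vv.ravel()],d.ravel()); Q=R0.inv().apply(P-s["tcp_pos"]).reshape(h,w,3); P=P.reshape(h,w,3)
m=(abs(P[...,2]-.0577)<.005)&(abs(Q[...,1])<.05)&(Q[...,0]>.03)&(Q[...,0]<.1)&(p.min(2)>120)
print("head z",np.median(P[m][:,2]))
uv=np.c_[uu[m],vv[m]]; X=R0.inv().apply(on_plane("wrist",uv,.0577)-s["tcp_pos"])
xs=[X[abs(X[:,1]-y)<.002][:,0].max() for y in(-.03,-.02,.02,.03)]
yy=[(X[abs(X[:,0]-x)<.002][:,1].min(),X[abs(X[:,0]-x)<.002][:,1].max()) for x in(.045,.055,.065)]
print("end x (exp .0747)",np.round(xs,4),"y sides",np.round(yy,4))
g=cv2.resize(cv2.cvtColor(p,cv2.COLOR_RGB2GRAY)[155:182,260:292],None,fx=16,fy=16,interpolation=cv2.INTER_CUBIC)
c=cv2.HoughCircles(cv2.GaussianBlur(g,(0,0),5),cv2.HOUGH_GRADIENT,1,200,param1=60,param2=15,minRadius=50,maxRadius=150)
if c is not None:
    for a in c[0]: u=a[:2]/16+[260,155]-.47; print("ball",u,a[2]/16,R0.inv().apply(on_plane("wrist",u,.0637)-s["tcp_pos"]).round(4))
E
python3 rel.py w5
```

```text
head z 0.05778335766373843
end x (exp .0747) [0.0757 0.0757 0.0765 0.0765] y sides [[-0.0363  0.0319]
 [-0.0367  0.0323]
 [-0.0371  0.032 ]]
```

```bash
python3 - <<'E'
from h import *
s=arm.observe(); p=np.load("w5.npz")["p"]; R0=R.from_rotvec(s["eef_rot"]); g=cv2.cvtColor(p,cv2.COLOR_RGB2GRAY)
print("slab edge rows"); 
for c in (220,228,325,333): print(c,g[172:188,c].tolist())
print("ball col 275", g[155:182,275].tolist()); print("ball row168", g[168,260:292].tolist())
print("head edge", g[106:118,245].tolist(), g[106:118,305].tolist())
for v in (177,178,179,180): 
  for z in (.027,.031): print(v,z,R0.inv().apply(on_plane("wrist",[275,v],s["tcp_pos"][2]-z)-s["tcp_pos"])[0].round(4))
for uv in ([275,167.5],[275,168],[275,168.5]): print(uv,R0.inv().apply(on_plane("wrist",uv,.0637)-s["tcp_pos"])[0].round(4))
E
python3 -c "
import cv2
p=cv2.imread('pics/w5.png')[100:192,205:345]
cv2.imwrite('pics/w5c.png',cv2.resize(p,None,fx=5.7,fy=5.7,interpolation=cv2.INTER_CUBIC))"
```

```text
slab edge rows
220 [122, 114, 108, 107, 117, 143, 185, 225, 237, 240, 240, 239, 239, 238, 236, 236]
228 [122, 123, 122, 118, 124, 157, 199, 229, 238, 239, 239, 239, 238, 238, 237, 236]
325 [117, 122, 116, 110, 124, 168, 210, 232, 238, 240, 239, 239, 238, 237, 237, 236]
333 [112, 111, 110, 114, 129, 167, 208, 232, 238, 239, 240, 239, 238, 237, 238, 239]
ball col 275 [208, 229, 237, 231, 175, 108, 82, 102, 146, 178, 199, 203, 203, 204, 203, 203, 203, 203, 203, 192, 165, 152, 168, 204, 230, 238, 240]
ball row168 [238, 237, 237, 237, 238, 236, 213, 143, 116, 154, 186, 199, 201, 200, 200, 204, 207, 210, 207, 199, 179, 138, 110, 157, 220, 238, 238, 235, 234, 233, 233, 235]
head edge [109, 106, 104, 100, 106, 155, 223, 237, 237, 237, 236, 237] [108, 105, 102, 100, 112, 162, 220, 233, 234, 233, 233, 232]
177 0.027 [ 0.0451 -0.0014  0.027 ]
177 0.031 [ 0.0442 -0.0014  0.031 ]
178 0.027 [ 0.0446 -0.0014  0.027 ]
178 0.031 [ 0.0436 -0.0014  0.031 ]
179 0.027 [ 0.044  -0.0014  0.027 ]
179 0.031 [ 0.0431 -0.0014  0.031 ]
180 0.027 [ 0.0435 -0.0014  0.027 ]
180 0.031 [ 0.0425 -0.0014  0.031 ]
[275, 167.5] [ 0.0285 -0.0022  0.1352]
[275, 168] [ 0.028  -0.0022  0.1352]
[275, 168.5] [ 0.0276 -0.0022  0.1352]
```

View pics/w5c.png

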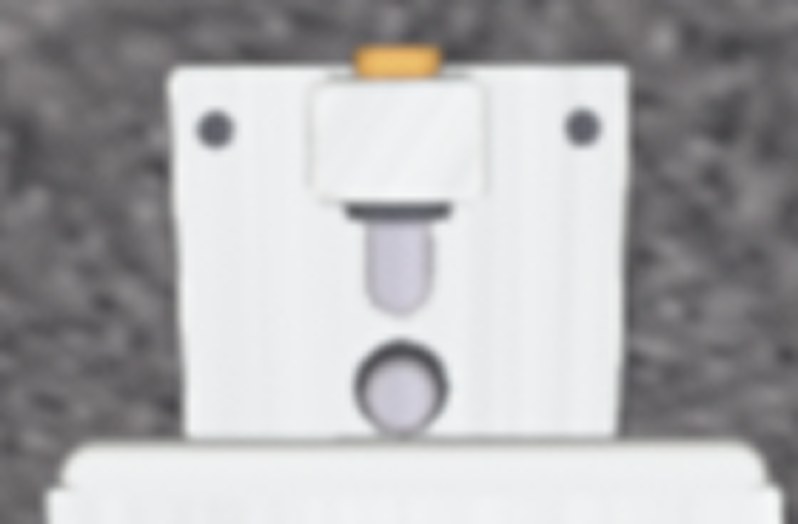

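>>> play_rows(deltas=[[[0.001,-0.001,0.004],[0,0,-0.002],0.03],[[0.002,-0.002,0.012],[0,0,-0.005],0.03],[[0.0027,-0.002,0.024],[0,0,-0.005],0.03],[[0.0027,-0.002,0.038],[0,0,-0.005],0.03],[[0.0027,-0.002,0.052],[0,0,-0.005],0.03],[[0.0027,-0.002,0.062],[0,0,-0.005],0.03],[[0.0027,-0.002,0.068],[0,0,-0.005],0.03],[[0.0027,-0.002,0.07],[0,0,-0.005],0.03],[[0.0027,-0.002,0.07],[0,0,-0.005],0.03],[[0.0027,-0.002,0.07],[0,0,-0.005],0.03]])

```text
time: 9.77
tcp_pos: [0.5619, 0.142, 0.1294]
eef_rot: [3.113, 0.422, 0.001]
ft_force: [-0.1, 0.4, -2.1]
opening: 0.0393
```

```bash
python3 held.py w6; python3 rel.py w6; python3 -c "
import cv2
p=cv2.imread('pics/w6.png')[100:240,190:360]
cv2.imwrite('pics/w6c.png',cv2.resize(p,None,fx=4,fy=4,interpolation=cv2.INTER_CUBIC))
from h import *
print(goal([0.5592,0.1398,0.129],0.265))"
```

```text
[0.56188383 0.14201205 0.12935406] 0.2697918302747573 [-0.07066971  0.39756374 -2.06862147] 0.03927258331960389 9.7667
8527 median z 0.02688956630564587
slab plane slopes x,y, z0 [ 0.0755 -0.001   0.0252]
x max [0.05866751 0.0596644 ] y [-0.03464771  0.03432895]
far edge [(-0.025, np.float64(0.0447)), (-0.015, np.float64(0.0448)), (0, np.float64(0.0598)), (0.015, np.float64(0.0449)), (0.025, np.float64(0.0449))]
head z 0.057810585512340584
end x (exp .0747) [0.0729 0.0729 0.0729 0.073 ] y sides [[-0.0335  0.0355]
 [-0.0331  0.0356]
 [-0.0332  0.0357]]
(array([-0.0032,  0.0015,  0.0005]), array([ 0.    , -0.0008,  0.0048]))
```

View pics/w6c.png

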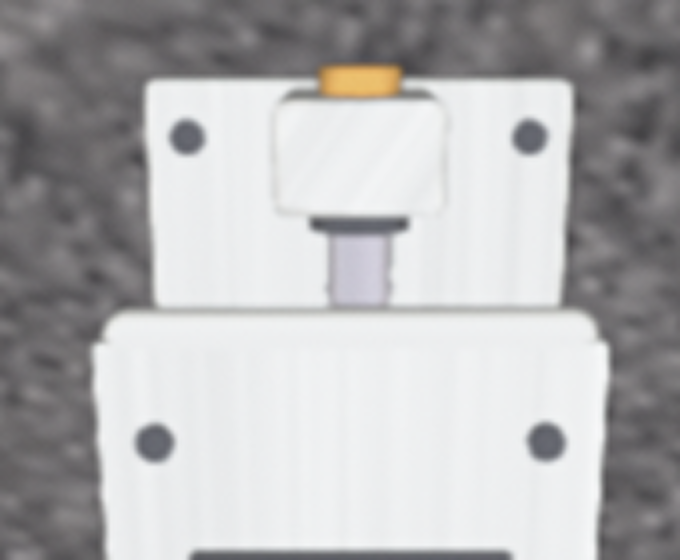

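```bash
python3 - <<'E'
from h import *
s=arm.observe(); R0=R.from_rotvec(s["eef_rot"]); f=np.load("w6.npz"); p,d=f["p"],f["d"]; g=cv2.cvtColor(p,cv2.COLOR_RGB2GRAY)
print(g[118:182,281].tolist())
f=lambda uv,z:R0.inv().apply(on_plane("wrist",uv,z)-s["tcp_pos"])[0].round(4)
P=lambda u,v: pts("wrist",(u,v),d[v,u])[0][2].round(4)
print("z tower",[P(280,v) for v in range(122,166,3)])
print("tower front/back",f([280,153.5],.0917),f([280,124.5],.0917),f([280,150],.0917)); print("slab edge",[f([277,v],s["tcp_pos"][2]-.031) for v in (176.5,177.5)])
E
```

```text
[194, 196, 194, 194, 191, 180, 166, 203, 232, 239, 240, 240, 240, 240, 241, 241, 241, 241, 241, 240, 240, 239, 239, 239, 238, 239, 240, 241, 242, 243, 244, 243, 242, 242, 239, 216, 154, 110, 102, 106, 137, 186, 206, 207, 206, 206, 207, 206, 206, 206, 205, 207, 205, 207, 206, 206, 207, 195, 172, 171, 203, 230, 238, 240]
z tower [np.float64(0.0879), np.float64(0.0906), np.float64(0.091), np.float64(0.0911), np.float64(0.0922), np.float64(0.0915), np.float64(0.0926), np.float64(0.0916), np.float64(0.0917), np.float64(0.0912), np.float64(0.091), np.float64(0.0885), np.float64(0.09), np.float64(0.0862), np.float64(0.0873)]
tower front/back [0.056  0.0013 0.0379] [0.0716 0.0012 0.0379] [0.0579 0.0013 0.0379]
slab edge [array([ 0.0445, -0.0004,  0.031 ]), array([ 0.0439, -0.0004,  0.031 ])]
```

The tower centre implies a base offset of -2.2 mm in tool x, and the plate end gives -2.0 mm, so x is aligned. y needs +1.4 mm. Then I'll descend in small steps.

>>> play_rows(deltas=[[[-0.0003,0.0007,0.001],[0,0,0.002],0.03],[[-0.0003,0.0014,0.003],[0,0,0.002],0.03],[[-0.0003,0.0014,0.005],[0,0,0.002],0.03],[[-0.0003,0.0014,0.006],[0,0,0.002],0.03],[[-0.0003,0.0014,0.006],[0,0,0.002],0.03],[[-0.0003,0.0014,0.006],[0,0,0.002],0.03]])

```text
time: 10.32
tcp_pos: [0.5617, 0.1406, 0.123]
eef_rot: [3.113, 0.419, -0.0]
ft_force: [0.4, 0.5, -1.7]
opening: 0.0389
```

>>> play_rows(deltas=[[[0,0,0.0007],[0,0,0],0.03],[[0,0,0.0014],[0,0,0],0.03],[[0,0,0.0021],[0,0,0],0.03],[[0,0,0.0028],[0,0,0],0.03],[[0,0,0.0035],[0,0,0],0.03],[[0,0,0.004],[0,0,0],0.03],[[0,0,0.004],[0,0,0],0.03]])

```text
time: 10.9
tcp_pos: [0.5623, 0.1408, 0.1196]
eef_rot: [-3.113, -0.419, -0.002]
ft_force: [-2.3, -0.1, 7.6]
opening: 0.0392
```

>>> play_rows(deltas=[[[-0.0003,0,0.0005],[0,0,0],0.03],[[-0.0005,0,0.001],[0,0,0],0.03],[[-0.0005,0,0.0015],[0,0,0],0.03],[[-0.0005,0,0.002],[0,0,0],0.03],[[-0.0005,0,0.002],[0,0,0],0.03]])

```text
time: 11.32
tcp_pos: [0.5617, 0.1405, 0.1175]
eef_rot: [-3.113, -0.419, -0.002]
ft_force: [-1.5, -0.2, 3.2]
opening: 0.0387
```

>>> play_rows(deltas=[[[-0.0003,0,0.0005],[0,0,0],0.03],[[-0.0003,0,0.001],[0,0,0],0.03],[[-0.0003,0,0.0015],[0,0,0],0.03],[[-0.0003,0,0.002],[0,0,0],0.03],[[-0.0003,0,0.002],[0,0,0],0.03]])

```text
time: 11.73
tcp_pos: [0.5608, 0.1404, 0.1148]
eef_rot: [3.113, 0.419, -0.0]
ft_force: [-0.5, -0.0, -1.5]
opening: 0.039
```

>>> play_rows(deltas=[[[0,0,0.0005],[0,0,0],0.03],[[0,0,0.001],[0,0,0],0.03],[[0,0,0.0015],[0,0,0],0.03],[[0,0,0.002],[0,0,0],0.03],[[0,0,0.002],[0,0,0],0.03]])

```text
time: 12.15
tcp_pos: [0.5607, 0.1404, 0.1127]
eef_rot: [3.113, 0.419, -0.001]
ft_force: [0.5, 0.1, -4.4]
opening: 0.039
```

>>> play_rows(deltas=[[[0,0,0.0005],[0,0,0],0.03],[[0,0,0.001],[0,0,0],0.03],[[0,0,0.0015],[0,0,0],0.03],[[0,0,0.002],[0,0,0],0.03],[[0,0,0.002],[0,0,0],0.03]])

```text
time: 12.57
tcp_pos: [0.5607, 0.1404, 0.1107]
eef_rot: [3.113, 0.419, -0.001]
ft_force: [0.4, -0.2, -4.7]
opening: 0.0391
```

>>> play_rows(deltas=[[[0,0,0.0005],[0,0,0],0.03],[[0,0,0.001],[0,0,0],0.03],[[0,0,0.0015],[0,0,0],0.03],[[0,0,0.0015],[0,0,0],0.03]])

```text
time: 12.9
tcp_pos: [0.5607, 0.1404, 0.1092]
eef_rot: [3.113, 0.419, -0.001]
ft_force: [0.6, 0.1, -6.0]
opening: 0.0391
```

Catch pull is growing, about 4 N so far. Finer steps from here.

>>> play_rows(deltas=[[[0,0,0.0003],[0,0,0],0.03],[[0,0,0.0006],[0,0,0],0.03],[[0,0,0.0009],[0,0,0],0.03],[[0,0,0.0009],[0,0,0],0.03]])

```text
time: 13.23
tcp_pos: [0.5608, 0.1404, 0.1085]
eef_rot: [3.113, 0.419, -0.0]
ft_force: [0.1, 0.3, -6.0]
opening: 0.039
```

>>> play_rows(deltas=[[[0,0,0.0002],[0,0,0],0.03],[[0,0,0.0004],[0,0,0],0.03],[[0,0,0.0006],[0,0,0],0.03],[[0,0,0.0006],[0,0,0],0.03]])

```text
time: 13.57
tcp_pos: [0.5609, 0.1404, 0.1079]
eef_rot: [3.113, 0.419, -0.0]
ft_force: [0.2, -0.1, -6.9]
opening: 0.039
```

>>> play_rows(deltas=[[[0,0,0.0002],[0,0,0],0.03],[[0,0,0.0004],[0,0,0],0.03],[[0,0,0.0005],[0,0,0],0.03],[[0,0,0.0005],[0,0,0],0.03]])

```text
time: 13.9
tcp_pos: [0.5609, 0.1404, 0.1074]
eef_rot: [3.113, 0.419, -0.0]
ft_force: [1.0, -0.2, -7.1]
opening: 0.0396
```

>>> play_rows(deltas=[[[0,0,0.0002],[0,0,0],0.03],[[0,0,0.0004],[0,0,0],0.03],[[0,0,0.0004],[0,0,0],0.03]])

```text
time: 14.15
tcp_pos: [0.5609, 0.1404, 0.1071]
eef_rot: [3.113, 0.419, 0.0]
ft_force: [0.5, -0.1, -6.6]
opening: 0.039
```

>>> play_rows(deltas=[[[0,0,0.0002],[0,0,0],0.03],[[0,0,0.0004],[0,0,0],0.03],[[0,0,0.0004],[0,0,0],0.03]])

```text
time: 14.4
tcp_pos: [0.561, 0.1405, 0.1068]
eef_rot: [-3.113, -0.419, -0.0]
ft_force: [0.7, 0.9, -4.3]
opening: 0.0391
```

>>> play_rows(deltas=[[[0,0,0.0002],[0,0,0],0.03],[[0,0,0.0003],[0,0,0],0.03],[[0,0,0.0003],[0,0,0],0.03]])

```text
time: 14.65
tcp_pos: [0.5611, 0.1405, 0.1066]
eef_rot: [-3.113, -0.419, -0.001]
ft_force: [0.6, 2.2, 0.6]
opening: 0.0389
```

>>> play_rows(deltas=[[[0,0,0.0001],[0,0,0],0.03],[[0,0,0.0002],[0,0,0],0.03],[[0,0,0.0002],[0,0,0],0.03]])

```text
time: 14.9
tcp_pos: [0.5612, 0.1405, 0.1065]
eef_rot: [-3.113, -0.419, -0.001]
ft_force: [0.4, 0.7, 5.1]
opening: 0.0393
```

>>> play_rows(deltas=[[[0,0,0.0001],[0,0,0],0.03],[[0,0,0.0001],[0,0,0],0.03],[[0,0,0.0001],[0,0,0],0.03]])

```text
time: 15.15
tcp_pos: [0.5612, 0.1405, 0.1065]
eef_rot: [-3.113, -0.419, -0.001]
ft_force: [-0.1, 2.1, 5.9]
opening: 0.039
```

>>> play_rows(deltas=[[[0,0,0.0001],[0,0,0],0.03],[[0,0,0.0002],[0,0,0],0.03],[[0,0,0.0002],[0,0,0],0.03]])

```text
time: 15.4
tcp_pos: [0.5613, 0.1405, 0.1064]
eef_rot: [-3.113, -0.419, -0.001]
ft_force: [-1.2, 1.5, 9.6]
opening: 0.039
```

Now at about 10 N. I'll hold it there for a moment.

>>> play_rows(deltas=[[[0,0,0],[0,0,0],0.03],[[0,0,0],[0,0,0],0.03],[[0,0,0],[0,0,0],0.03],[[0,0,0],[0,0,0],0.03],[[0,0,0],[0,0,0],0.03],[[0,0,0],[0,0,0],0.03],[[0,0,0],[0,0,0],0.03],[[0,0,0],[0,0,0],0.03]])

```text
time: 16.07
tcp_pos: [0.5612, 0.1405, 0.1064]
eef_rot: [-3.113, -0.419, -0.001]
ft_force: [-1.4, 1.2, 9.4]
opening: 0.0392
```

```bash
python3 - <<'E'
from h import *
p,d=look("w7"); s=arm.observe(); print(s["ft_force"],s["torque"],s["time"])
cv2.imwrite('pics/w7c.png',cv2.resize(p[90:240,185:365,::-1],None,fx=4,fy=4,interpolation=cv2.INTER_CUBIC))
E
```

```text
[-1.32051222  1.27330861  8.75081652] [ 0.32705266  0.35172991 -0.0648588 ] 16.1167
```

View pics/w7c.png

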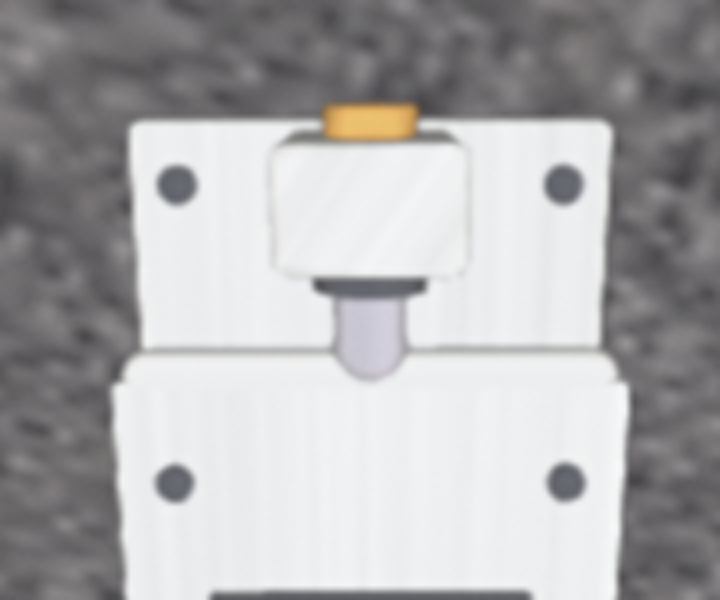

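The catch nose (crop 370,365) sits over the plate's end. Let go, then retreat straight up.

>>> play_rows(deltas=[[[0,0,0],[0,0,0],0.048],[[0,0,0],[0,0,0],0.056],[[0,0,0],[0,0,0],0.065],[[0,0,0],[0,0,0],0.07],[[0,0,0],[0,0,0],0.07],[[0,0,0],[0,0,0],0.07],[[0,0,0],[0,0,0],0.07]])

```text
time: 16.7
tcp_pos: [0.5609, 0.1403, 0.1058]
eef_rot: [3.113, 0.419, -0.0]
ft_force: [0.5, -0.1, -0.3]
opening: 0.0703
```

>>> play_rows(deltas=[[[0,0,-0.003],[0,0,0],0.07],[[0,0,-0.01],[0,0,0],0.07],[[0,0,-0.025],[0,0,0],0.07],[[0,0,-0.045],[0,0,0],0.07],[[0,0,-0.07],[0,0,0],0.07],[[0,0,-0.1],[0,0,0],0.07],[[0,0,-0.125],[0,0,0],0.07],[[0,0,-0.145],[0,0,0],0.07],[[0,0,-0.15],[0,0,0],0.07],[[0,0,-0.15],[0,0,0],0.07],[[0,0,-0.15],[0,0,0],0.07]])

```text
time: 17.62
tcp_pos: [0.5607, 0.1405, 0.2557]
eef_rot: [-3.113, -0.42, 0.0]
ft_force: [0.5, -0.2, 0.2]
opening: 0.0707
```

```bash
cat > chk.py <<'E'
from h import *
p,d=look("w8"); s=arm.observe(); print(s["ft_force"],s["time"]); R0=R.from_rotvec(s["eef_rot"])
h,w=d.shape; vv,uu=np.mgrid[:h,:w]; P=pts("wrist",np.c_[uu.ravel(),vv.ravel()],d.ravel()).reshape(h,w,3)
c,sn=np.cos(.265),np.sin(.265); X=P-[.5592,.1398,0]; L=np.stack([X[...,0]*c+X[...,1]*sn,-X[...,0]*sn+X[...,1]*c,X[...,2]],-1)
for nm,lo,hi in(("+x",16,38),("-x",-38,-16)):
  for y0,y1 in((-32,-10),(10,32)):
    m=(L[...,0]>lo/1e3)&(L[...,0]<hi/1e3)&(L[...,1]>y0/1e3)&(L[...,1]<y1/1e3)&(d>0)&(abs(L[...,2]-.08)<.015)&(p.min(2)>120); print(nm,y0,m.sum(),np.median(L[m][:,2]).round(4) if m.any() else None)
m=(abs(L[...,0])<.05)&(abs(L[...,1])<.04)&(abs(L[...,2]-.08)<.006)&(p.min(2)>120)&(d>0)
q=L[m]; k=np.linalg.lstsq(np.c_[q[:,:2],np.ones(len(q))],q[:,2],rcond=None)[0]; print("plane",k.round(4))
m=(abs(L[...,0])<.08)&(abs(L[...,1])<.04)&(abs(L[...,2]-.0577)<.004)&(p.min(2)>120)&(d>0)
q=L[m]; k=np.linalg.lstsq(np.c_[q[:,:2],np.ones(len(q))],q[:,2],rcond=None)[0]; print("head plane",len(q),k.round(4))
cv2.imwrite('pics/w8c.png',cv2.resize(p[60:300,120:440,::-1],None,fx=2.5,fy=2.5,interpolation=cv2.INTER_CUBIC))
E
python3 chk.py
```

```text
[0.57451975 0.01772361 0.24175395] 17.6667
+x -32 447 0.0791
+x 10 444 0.0791
-x -32 312 0.0791
-x 10 302 0.0791
plane [-0.003   0.0009  0.0792]
head plane 2012 [-0.0015 -0.001   0.0571]
```

View pics/w8c.png

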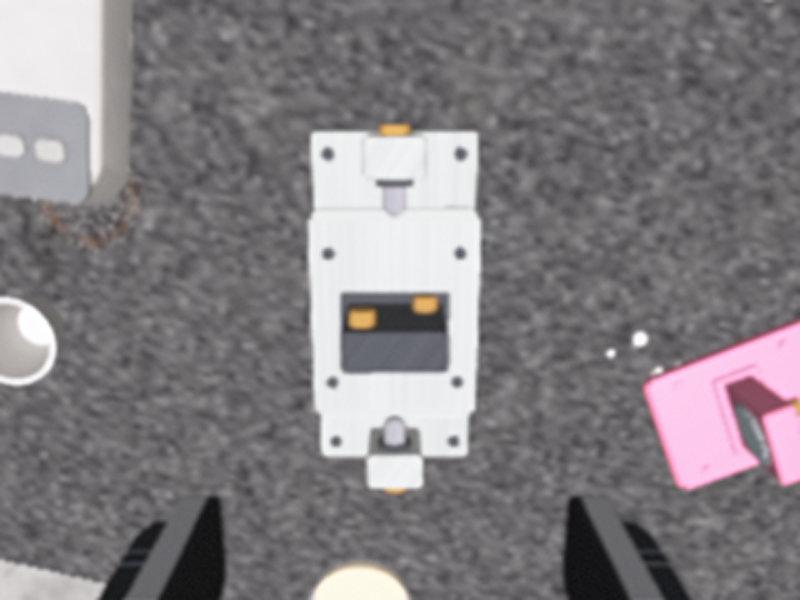

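The plate is level at all four corners (top 79.1 mm), with both noses over its ends. The screws face the single-ball end and the bystanders in view are undisturbed, so I'm handing in.

```bash
python3 -c "
from plant import arm
print(arm.close_job())"
```

```text
the job is handed in; nothing more can be done
None
```

The mirror plate is seated on the three-ball base with its mirror facing the two-ball end, and the job was handed in about 18 s into the 54 s allowed.

- **Picking up and lowering:** I gripped the white plate by its cell and lined it up over the base using the wrist camera. I then lowered it in small steps past both catches; the highest force I read there was about 10 N.
- **Bedding:** When it bottomed out, I held a steady push of about 9 to 10 N for roughly 0.7 s. I then let go and moved straight up.
- **Final check:** All four corners of the plate's top measured the same height (79.1 mm), and both catch noses lie over its ends. This puts its origin at about 67 mm, inside the 51–77 mm home range. It is within about 1 mm of the 68 mm I worked out from the balls.
- **Surroundings:** The hand ended clear at zero force. The crucible, petri dish and pink look-alike in the last picture looked undisturbed. I did not re-check the pen and tape afterwards.

**Disagreement:** The sideways alignment from absolute positions differed by 2 to 3 mm from the alignment seen within a single picture. I used the single-picture value and corrected 0.8 mm during the descent, after a side force of about 2 N showed up. Side forces stayed around 2 N or less after that.

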